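# Hang the sponge basket under the blue soap dish

## Task

On the dish-washing counter, pick up the white drainer basket with the blue grip and hang it by its hook from the lower loop of the blue soap dish, which hangs on the drying stand. Leave it hanging freely there, level, and leave both soap dishes hanging in their places on the rail.

Things in the scene. Friction and masses are not known exactly. Their poses are not given: they have to be found in the camera images.
- basket_grip (a point): Centre of the blue grip of the loose white basket (100 g), 105 mm above its underside; z up, x along the grip to the hook. Grip: bar 14 wide (y), 18 high, from x -25 to +86 mm, free to +60. Basket 80 x 100 x 42 mm high, x +73 to +154, balanced under the hook; wire bail at x +86 (y -51 to +51). Not the grey basket of the same shape with a yellow grip.
- basket_hook (a point): Inside top of that basket's hook, where the bar is to lie: 100 mm ahead (+x) of basket_grip, 3 mm higher; same axes. White wire arch 6 mm thick, 30 wide (y), open downward: its top 6 mm above this point, its back wire 14 mm behind (-x), its tip 14 mm ahead, hanging to 23 mm below this point.
- blue_loop (a point): Middle of the lower bar (6 mm thick, axis) of the loop under the blue soap dish; 170 mm up. y along the bar, z up, x square to the loop, away from the robot; -x side free. Window above the bar 78 mm wide, 57 high, up to the dish (50 in x, 104 in y, 25 high). Dish hangs loosely by wire hooks on a rail 155 mm above; rail posts 155 mm either side of its middle, drip tray 16 mm high below.
- white_loop (a point): The same point of the white soap dish of the same shape, which hangs on the same rail 140 mm to one side of the blue one (either side); to be left alone.
Mind the look-alikes: they are no part of the job. Leave any purple look-alike of the part that bears basket_grip alone. Of the things shaped like the part that bears blue_loop, the blue one is meant.

How it is judged:
By the outcome, as a careful person would: the job done as asked, in the order asked, and still so for the second after the job is handed in, with the robot touching nothing.
It also fails if it takes over 58 s, if anything falls off the work surface, if the arm or the gripper's body presses on something with over 40 N, if the wrist force passes 120 N, or if a joint passes its speed limit or range.

## Robot

A 7-joint arm with a two-finger parallel gripper is mounted at the origin on the work surface. World frame = base frame: x ahead of the robot, y to its left, z up, the work surface at z = 0. Lengths are in m, angles in rad, forces in N, time in s.
With the tool pointing down it reaches from about 0.425 to 0.925 m from the base axis. Payload 6.8 kg.
Tool frame: the origin (TCP) lies on the centre line of the jaws, within the pads' length; the fingertips stand 14 mm ahead of it and the grasp point (between the pads) lies 5 mm behind it (r.tips_ahead is the distance from the TCP to the fingertips, in m); z points along the fingers, y is the line along which they close (so a half turn about z gives the same grasp; the last joint's range is limited). The gripper opens to 85 mm and grips with 20 to 120 N. Pads are 22 mm wide; open, the fingers measure 114 mm over their backs; the gripper's body (76 mm by 85 mm) begins 54 mm behind the grasp point. The pads swing forward as they close: fully open they stand 13 mm farther back than shut.
Start: joints at [-1.418, 0.477, 0.022, 1.555, -0.011, 1.109, -0.083], TCP at [0.174, 0.652, 0.219] pointing down, gripper open.
Joint ranges: [-2.96, 2.96], [-0.34, 2.1], [-1.41, 1.46], [0.24, 2.44], [-1.37, 4.51], [0.17, 1.92], [-2.96, 2.96]. Speed limits (rad/s): [2.39, 2.39, 3.14, 3.14, 3.14, 3.14, 3.14].

## Interface

Orientations are given as a rotation vector (axis times angle).
In Python, from bench import r, eyes gives the robot as it stands.
- The arm moves only by the tool step_arm, never from a script. Its argument "rows" is a list of rows, each a list of 6 numbers: the shift along the world's x, y, z in units of 60 cm (1.0 is 60 cm), then the turn, a rotation vector about the world's x, y, z in units of pi rad (1.0 is pi rad). In form: [[x, y, z, rx, ry, rz], ...]. A call has 1 to 5 rows; each row is the pose to reach, as a shift and turn from the pose commanded when the call began, turning the shorter way round; what a row does not reach only later rows make up. A row lasts 1/12 s, in which the tool goes at most 41.7 mm and 7.16 degrees, less where a joint would pass 70% of its speed; a pose out of reach is approached as far as the arm can. A call with a number of a shift or a turn outside -1 to 1 is refused whole. A call with a gripper value outside its range is refused whole. "jaw" is the closure, from 0 (fully open) to 1 (shut), set as the call begins (left out, the last holds). The fingers move at their own pace and stop on an object; "squeeze" is the grip in N (left out, the last holds). Time passes only in rows, so rows that repeat a pose let the fingers close. It gives the time, the measured TCP pose, the force, the opening and the grip force at its end, in the units of the state.
- r.get_obs(): the state, without advancing time (a new reading comes with each control period).
- eyes.grab_frame(name): name is "scene" or "top" or "wrist"; returns the picture (384x512x3 uint8, red, green, blue); there is no depth.
- eyes.camera_info(name): a dict with "mtx" (3x3 intrinsics, pixels), "extrinsics" (4x4, takes a point from camera to world coordinates); the wrist camera has in their place "tool_from_camera" (4x4, takes a point from camera to tool coordinates, whose origin is the TCP and whose axes are the flange's). Camera axes: x right, y down, z forward; pixel columns grow to the right and rows downward; lengths in m; the calibration is good to about 2 mm. A picture is of the moment at which its call begins: read the wrist's pose just before it. camera_info takes no time and is no camera call.
- r.hand_in(): hands the job in; it is judged then, once.
The state is a dict: "clock": time; "joints": joint angles; "qvel": joint speeds; "tau": joint torques, N m; "tcp_pos": TCP position; "orientation": TCP orientation; "contact_force": force on the tool from outside, world axes, zero at the start; "moment": the same for the moment, N m; "grip_width": finger opening in m; "gripper_force": force on a finger pad.
Only numpy, scipy, OpenCV 4.12 (cv2) and the standard library are available. Lean on these libraries where they do the work, as an engineer would, in place of code of your own. Each camera call takes 0.05 s, during which the arm holds its last target. There are 200 camera calls.

## Working session

There is one attempt and no reset: what is moved stays moved. The work goes in short steps, Python scripts to look and compute and a tool call to move; the robot and the scene stay as the last step left them, time stands still between calls to the robot, and variables do not carry over. Pictures are saved under pics/ and viewed, at most 10 in all, crops included, and the job is handed in when it is done.

Besides the shell and the picture viewer there is one more tool, called after "Request:" as name(argument=value, ...), one argument or row to a line, values as JSON. step_arm: Moves the arm, as the interface text tells. Shifts and turns lie within -1 to 1; 1 stands for 60 cm of shift or pi rad of turn. Its arguments: {"type":"object","properties":{"rows":{"type":"array"},"jaw":{"type":"number"},"squeeze":{"type":"number"}},"required":["rows"]}

```bash
mkdir -p pics; python3 - <<'E'
from bench import r,eyes
import cv2,numpy as np
a=eyes.grab_frame("scene");b=eyes.grab_frame("top")
for n,i in(("scene",a),("top",b)):
    cv2.imwrite(f"pics/{n}0.png",cv2.resize(i[:,:,::-1],None,fx=1.5,fy=1.5,interpolation=cv2.INTER_CUBIC))
    c=eyes.camera_info(n);print(n,np.round(c["mtx"],1).tolist(),np.round(c["extrinsics"],3).tolist())
print(eyes.camera_info("wrist"));o=r.get_obs();print(o["orientation"],o["tcp_pos"],o["clock"])
E
```

```text
scene [[350.1, 0.0, 250.9], [0.0, 350.1, 196.3], [0.0, 0.0, 1.0]] [[-0.299, 0.729, -0.616, 1.081], [0.954, 0.223, -0.2, 0.282], [-0.008, -0.648, -0.762, 0.889], [0.0, 0.0, 0.0, 1.0]]
top [[376.4, 0.0, 256.3], [0.0, 376.4, 192.9], [0.0, 0.0, 1.0]] [[0.024, -0.996, 0.084, 0.408], [-1.0, -0.024, -0.001, 0.082], [0.003, -0.084, -0.996, 1.196], [0.0, 0.0, 0.0, 1.0]]
{'mtx': array([[330.17914937,   0.        , 253.00835874],
       [  0.        , 330.17914937, 187.43665557],
       [  0.        ,   0.        ,   1.        ]]), 'tool_from_camera': array([[ 2.96676045e-04, -9.60082848e-01, -2.79715637e-01,
         7.23904932e-02],
       [ 9.99997465e-01, -3.39535379e-04,  2.22603711e-03,
         3.34587887e-04],
       [-2.23215340e-03, -2.79715588e-01,  9.60080313e-01,
        -1.53960289e-01],
       [ 0.00000000e+00,  0.00000000e+00,  0.00000000e+00,
         1.00000000e+00]])}
[-4.08497048e-01 -3.11480771e+00  2.66330343e-03] [0.17392498 0.65162488 0.21840019] 0.1
```

View pics/scene0.png

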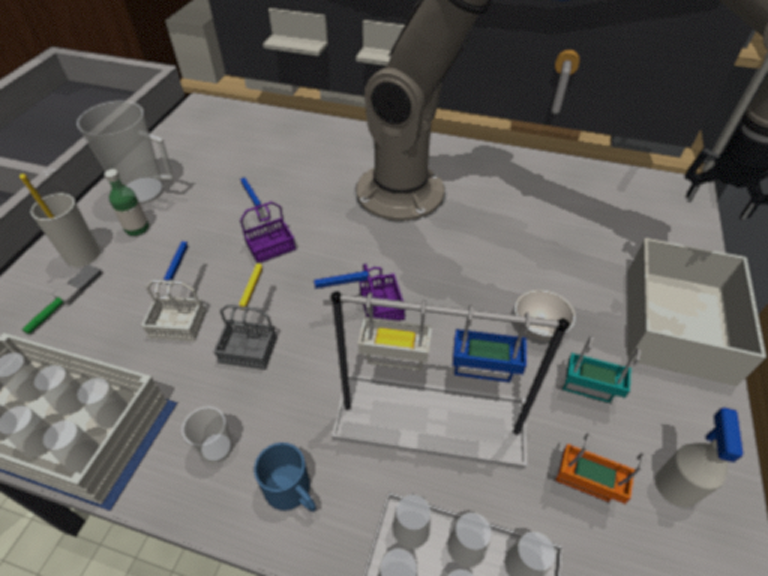

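View pics/top0.png

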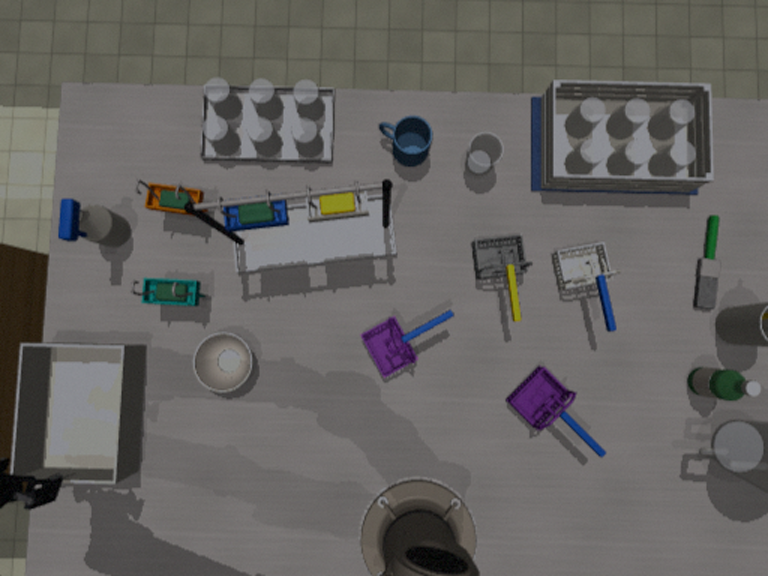

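```bash
cat > h.py <<'E'
import cv2,numpy as np
from bench import r,eyes
def tile(img,x0,y0,w,h,s):
    return cv2.resize(np.ascontiguousarray(img[y0:y0+h,x0:x0+w,::-1]),None,fx=s,fy=s,interpolation=cv2.INTER_CUBIC)
def cam(n):
    c=eyes.camera_info(n)
    if n!="wrist": return c["mtx"],c["extrinsics"]
    from scipy.spatial.transform import Rotation as R
    o=r.get_obs();T=np.eye(4);T[:3,:3]=R.from_rotvec(o["orientation"]).as_matrix();T[:3,3]=o["tcp_pos"]
    return c["mtx"],T@c["tool_from_camera"]
def ray(KE,u,v):
    K,E=KE;d=E[:3,:3]@np.linalg.solve(K,[u,v,1.]);return E[:3,3],d/np.linalg.norm(d)
def atz(KE,u,v,z):
    p,d=ray(KE,u,v);return p+d*(z-p[2])/d[2]
def tri(*obs):
    A=0;b=0;L=[ray(*o) for o in obs]
    for p,d in L:
        M=np.eye(3)-np.outer(d,d);A=A+M;b=b+M@p
    x=np.linalg.solve(A,b);return x,[np.linalg.norm((np.eye(3)-np.outer(d,d))@(x-p)) for p,d in L]
def proj(KE,X):
    K,E=KE;c=E[:3,:3].T@(np.asarray(X)-E[:3,3]);q=K@c;return q[:2]/q[2]
E
python3 - <<'E'
from h import *
a=eyes.grab_frame("scene");b=eyes.grab_frame("top")
t=np.vstack([np.hstack([tile(b,355,150,80,60,5),tile(b,130,110,80,60,5)]),np.hstack([tile(a,85,155,80,60,5),tile(a,285,205,80,60,5)])])
cv2.imwrite("pics/t1.png",t)
E
```

```text
(no output)
```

View pics/t1.png

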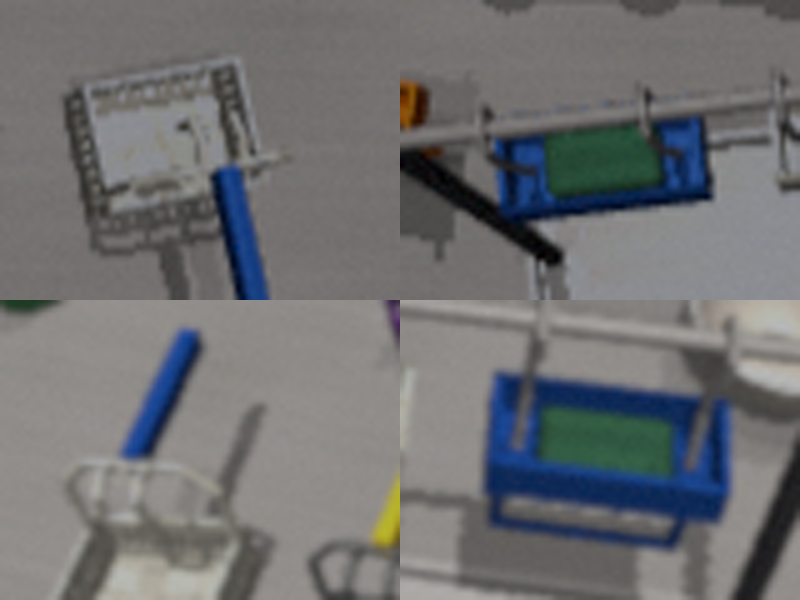

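```bash
python3 - <<'E'
from h import *
S=cam("scene");T=cam("top")
f=atz(T,400.6,184,.114);b=atz(T,407.5,219.5,.114)
g=lambda x,y:(285+x/5,205+y/5)
print("grip",f,b,np.linalg.norm(f-b))
u=(f-b)/np.linalg.norm(f-b);print(u,np.degrees(np.arctan2(u[1],u[0])))
print("scene grip",atz(S,85+188/5,155+33/5,.114), atz(S,85+135/5,155+155/5,.114))
l=atz(S,*g(95,222),.17);rr=atz(S,*g(280,243),.17);print("bar",l,rr,np.linalg.norm(l-rr),(l+rr)/2)
t=lambda x,y:(130+x/5,110+y/5)
A=atz(T,*t(102,215),.252);B=atz(T,*t(308,198),.252);C=atz(T,*t(302,118),.252);D=atz(T,*t(96,140),.252)
print("dish",A,B,C,D,(A+B+C+D)/4,np.linalg.norm(A-B),np.linalg.norm(B-C))
for P,Q in((A,B),(D,C)):d=P-Q;print(np.degrees(np.arctan2(-d[0],d[1])))
print("scene dish far top corners",atz(S,*g(98,75),.252),atz(S,*g(330,102),.252))
d=l-rr;print(d,np.degrees(np.arctan2(d[0],-d[1])))
E
```

```text
grip [ 0.53501805 -0.33574881  0.114     ] [ 0.43299856 -0.35471624  0.114     ] 0.1037677281062157
[0.98315246 0.1827874  0.        ] 10.532160156975007
scene grip [ 0.43523433 -0.35562453  0.114     ] [ 0.53709785 -0.3309052   0.114     ]
bar [0.620787   0.26420585 0.17      ] [0.60643952 0.34990079 0.17      ] 0.08688770939686552 [0.61361326 0.30705332 0.17      ]
dish [0.58243946 0.35202971 0.252     ] [0.59374043 0.24792634 0.252     ] [0.63496708 0.25257333 0.252     ] [0.62099621 0.35692529 0.252     ] [0.6080358  0.30236367 0.252     ] 0.10471496307618677 0.04148772562018986
6.195499222631539
7.625541031902151
scene dish far top corners [0.59710254 0.25169994 0.252     ] [0.58152155 0.35321897 0.252     ]
[ 0.01434749 -0.08569495  0.        ] 9.50459973650446
```

Request:
step_arm(
  rows=[
    [0.243,-0.187,0.087,0,0,0],
    [0.243,-0.187,0.087,0,0,0],
    [0.243,-0.187,0.087,0,0,0],
    [0.243,-0.187,0.087,0,0,0],
    [0.243,-0.187,0.087,0,0,0],
  ],
  jaw=0,
)

```text
clock: 0.62
tcp_pos: [0.3248, 0.5365, 0.2729]
orientation: [0.416, 3.111, 0.0]
contact_force: [1.0, -0.2, -0.5]
grip_width: 0.0854
gripper_force: 0.0
```

Request:
step_arm(
  rows=[
    [0.167,-0.267,0.017,0,0,0],
    [0.167,-0.267,0.017,0,0,0],
    [0.167,-0.267,0.017,0,0,0],
    [0.167,-0.267,0.017,0,0,0],
    [0.167,-0.267,0.017,0,0,0],
  ],
)

```text
clock: 1.03
tcp_pos: [0.4232, 0.3745, 0.2821]
orientation: [0.418, 3.112, -0.002]
contact_force: [0.2, -0.3, 0.0]
grip_width: 0.0855
gripper_force: 0.0
```

Request:
step_arm(
  rows=[
    [0.05,-0.317,0,0,0,0],
    [0.05,-0.317,0,0,0,0],
    [0.05,-0.317,0,0,0,0],
    [0.05,-0.317,0,0,0,0],
    [0.05,-0.317,0,0,0,0],
  ],
)

```text
clock: 1.45
tcp_pos: [0.4504, 0.1847, 0.2817]
orientation: [0.415, 3.114, -0.001]
contact_force: [-0.1, -0.1, -0.5]
grip_width: 0.0856
gripper_force: 0.0
```

Request:
step_arm(
  rows=[
    [0.017,-0.317,0,0,0,0],
    [0.017,-0.317,0,0,0,0],
    [0.017,-0.317,0,0,0,0],
    [0.017,-0.317,0,0,0,0],
    [0.017,-0.317,0,0,0,0],
  ],
)

```text
clock: 1.87
tcp_pos: [0.4597, -0.0056, 0.2819]
orientation: [0.416, 3.113, -0.001]
contact_force: [-0.3, -0.2, 0.3]
grip_width: 0.0862
gripper_force: 0.0
```

Request:
step_arm(
  rows=[
    [0.017,-0.3,0,0,0,0.06],
    [0.017,-0.3,0,0,0,0.06],
    [0.017,-0.3,0,0,0,0.06],
    [0.017,-0.3,0,0,0,0.06],
    [0.017,-0.3,0,0,0,0.06],
  ],
)

```text
clock: 2.28
tcp_pos: [0.4695, -0.1858, 0.2822]
orientation: [0.121, 3.138, -0.003]
contact_force: [0.1, -0.1, 1.2]
grip_width: 0.0852
gripper_force: 0.0
```

Request:
step_arm(
  rows=[
    [0,-0.275,0,0,0,0.087],
    [0,-0.275,0,0,0,0.087],
    [0,-0.275,0,0,0,0.087],
    [0,-0.275,0,0,0,0.087],
    [0,-0.275,0,0,0,0.087],
  ],
)

```text
clock: 2.7
tcp_pos: [0.4684, -0.3518, 0.282]
orientation: [0.306, -3.126, 0.006]
contact_force: [-1.1, -0.2, 0.1]
grip_width: 0.0853
gripper_force: 0.0
```

Request:
step_arm(
  rows=[
    [0,0,0,0,0,0],
    [0,0,0,0,0,0],
    [0,0,0,0,0,0],
  ],
)

```text
clock: 2.95
tcp_pos: [0.4707, -0.3443, 0.2813]
orientation: [0.317, -3.125, -0.002]
contact_force: [-0.5, 0.6, 0.4]
grip_width: 0.0854
gripper_force: 0.0
```

```bash
python3 - <<'E'
from h import *
K=cam("wrist");a=eyes.grab_frame("wrist");print(r.get_obs()["joints"],r.get_obs()["tcp_pos"])
np.savez("w1.npz",K=K[0],E=K[1])
cv2.imwrite("pics/w1.png",tile(a,0,0,512,384,1.56))
for x in((.435,-.355,.114),(.535,-.335,.114)):print(proj(K,x))
E
```

```text
[ 0.01424544  0.30946063  0.64968743  1.73929115 -0.20315413  1.16144721
  2.49652794] [ 0.47095962 -0.34392252  0.28146681]
[247.76728554 128.73123547]
[247.70787497 226.77010561]
```

View pics/w1.png

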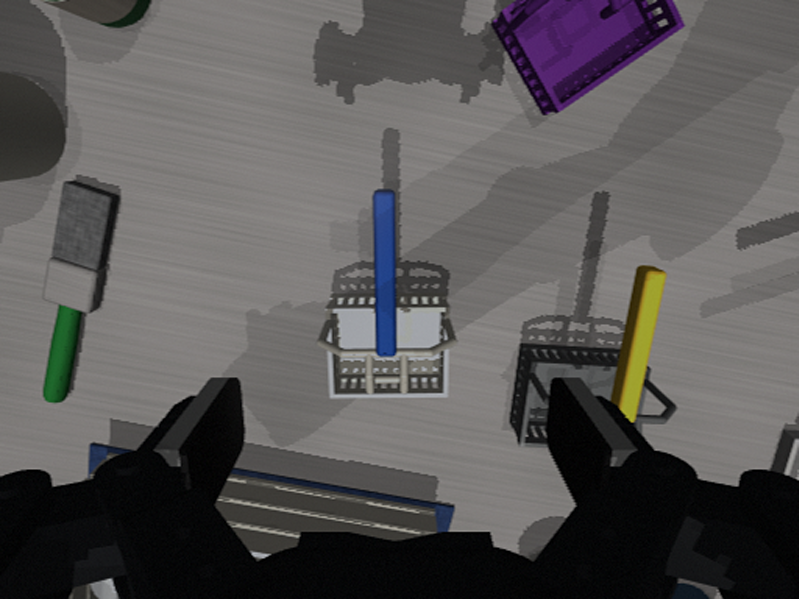

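```bash
python3 - <<'E'
from h import *
z=np.load("w1.npz");K=(z["K"],z["E"]);T=cam("top");s=1.5605
b=atz(K,384/s,191/s,.114);f=atz(K,386/s,355/s,.114);print(b,f,np.linalg.norm(f-b))
u=(f-b)/np.linalg.norm(f-b);print(np.degrees(np.arctan2(u[1],u[0])),"center",b+.025*u,"f-86",f-.086*u)
print(r.get_obs()["orientation"], proj(T,b),proj(T,f))
E
```

```text
[ 0.42942944 -0.3577721   0.114     ] [ 0.53587579 -0.33520084  0.114     ] 0.10881307714298072
11.971875279046495 center [ 0.45388568 -0.35258631  0.114     ] f-86 [ 0.45174633 -0.35303995  0.114     ]
[-3.18521258e-01  3.12539359e+00  1.85049791e-03] [408.57672412 220.77227534] [400.40822797 183.70065927]
```

Request:
step_arm(
  rows=[
    [-0.013,-0.008,-0.2,0,0,0.002],
    [-0.013,-0.008,-0.2,0,0,0.002],
    [-0.013,-0.008,-0.2,0,0,0.002],
    [-0.013,-0.008,-0.2,0,0,0.002],
    [-0.013,-0.008,-0.2,0,0,0.002],
  ],
)

```text
clock: 3.42
tcp_pos: [0.4622, -0.3485, 0.161]
orientation: [0.327, -3.122, -0.004]
contact_force: [-0.5, -1.2, 0.7]
grip_width: 0.0852
gripper_force: 0.0
```

Request:
step_arm(
  rows=[
    [0,0,0,0,0,0],
    [0,0,0,0,0,0],
    [0,0,0,0,0,0],
  ],
)

```text
clock: 3.67
tcp_pos: [0.4643, -0.351, 0.1642]
orientation: [-0.326, 3.121, -0.003]
contact_force: [0.3, 0.5, 0.7]
grip_width: 0.0856
gripper_force: 0.0
```

Request:
step_arm(
  rows=[
    [0,0,-0.05,0,0,0],
    [0,0,-0.1,0,0,0],
    [0,0,-0.102,0,0,0],
    [0,0,-0.102,0,0,0],
    [0,0,-0.102,0,0,0],
  ],
)

```text
clock: 4.08
tcp_pos: [0.4635, -0.3513, 0.1023]
orientation: [-0.324, 3.123, -0.002]
contact_force: [0.0, 0.2, 0.8]
grip_width: 0.0854
gripper_force: 0.0
```

Request:
step_arm(
  rows=[
    [0,0,0,0,0,0],
    [0,0,0,0,0,0],
    [0,0,0,0,0,0],
    [0,0,0,0,0,0],
    [0,0,0,0,0,0],
  ],
  jaw=1,
  squeeze=60,
)

```text
clock: 4.5
tcp_pos: [0.4629, -0.3505, 0.1009]
orientation: [-0.325, 3.124, -0.0]
contact_force: [0.5, 0.7, -0.4]
grip_width: 0.0257
gripper_force: 0.0
```

Request:
step_arm(
  rows=[
    [0,0,0,0,0,0],
    [0,0,0,0,0,0],
    [0,0,0,0,0,0],
    [0,0,0,0,0,0],
    [0,0,0,0,0,0],
  ],
)

```text
clock: 4.92
tcp_pos: [0.4625, -0.3506, 0.1006]
orientation: [0.325, -3.125, 0.0]
contact_force: [-0.7, 0.7, 2.7]
grip_width: 0.0095
gripper_force: 58.8
```

Request:
step_arm(
  rows=[
    [0,0,0.03,0,0,0],
    [0,0,0.07,0,0,0],
    [0,0,0.12,0,0,0],
    [0,0,0.17,0,0,0],
    [0,0,0.22,0,0,0],
  ],
)

```text
clock: 5.33
tcp_pos: [0.4621, -0.35, 0.2333]
orientation: [0.325, -3.124, -0.001]
contact_force: [0.6, 0.3, -1.8]
grip_width: 0.0097
gripper_force: 59.1
```

Request:
step_arm(
  rows=[
    [0,0,0.05,0,0,0],
    [0,0,0.05,0,0,0],
    [0,0,0.05,0,0,0],
    [0,0,0.05,0,0,0],
    [0,0,0.05,0,0,0],
  ],
)

```text
clock: 5.75
tcp_pos: [0.4619, -0.3496, 0.2609]
orientation: [0.325, -3.122, -0.003]
contact_force: [0.8, 0.0, -1.9]
grip_width: 0.0095
gripper_force: 58.9
```

```bash
python3 - <<'E'
from h import *
K=cam("wrist");a=eyes.grab_frame("wrist");o=r.get_obs();print(o["joints"],o["tcp_pos"],o["orientation"],o["grip_width"])
b=eyes.grab_frame("scene")
np.savez("w2.npz",K=K[0],E=K[1])
cv2.imwrite("pics/w2.png",np.hstack([tile(a,150,80,200,300,2),tile(b,20,60,200,300,2)]))
u=np.array([np.cos(np.radians(12)),np.sin(np.radians(12)),0]);c=o["tcp_pos"]-.010*u+[0,0,.005]
for x in(-.025,.086):print(proj(K,c+x*u+[0,0,.009]),proj(cam("scene"),c+x*u+[0,0,.009]))
print("hooktop",proj(K,c+.1*u+[0,0,.009]),proj(cam("scene"),c+.1*u+[0,0,.009]))
E
```

```text
[ 0.02807577  0.32394581  0.65308101  1.7727356  -0.21589156  1.12053259
  2.52960485] [ 0.46194685 -0.34966619  0.26088083] [ 3.25093789e-01 -3.12218024e+00 -2.56361660e-03] 0.009734855801013225
[249.97349075 178.90465217] [107.34407707 118.92389925]
[250.8395697  380.69986045] [ 92.29807381 144.79682465]
hooktop [250.92762899 401.21755584] [ 90.23380521 148.34651599]
```

View pics/w2.png

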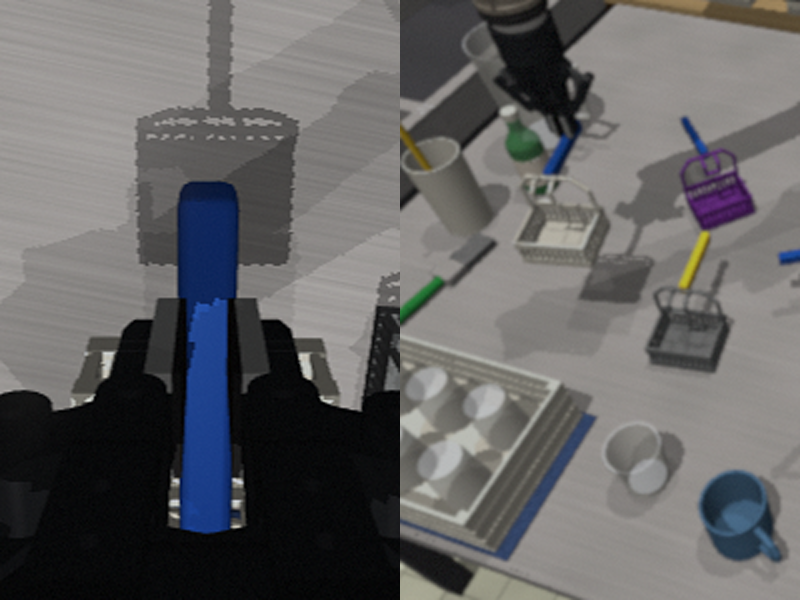

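Request:
step_arm(
  rows=[
    [-0.01,0.04,0,0,0,0],
    [-0.02,0.1,0,0,0,0],
    [-0.03,0.16,0,0,0,0],
    [-0.037,0.22,0,0,0,0],
    [-0.037,0.28,0,0,0,0],
  ],
)

```text
clock: 6.27
tcp_pos: [0.4387, -0.1811, 0.2616]
orientation: [0.323, -3.123, -0.001]
contact_force: [-0.0, 0.3, -0.7]
grip_width: 0.0098
gripper_force: 58.8
```

Request:
step_arm(
  rows=[
    [-0.003,0.06,0,0,0,0],
    [-0.006,0.12,0,0,0,0],
    [-0.01,0.18,0,0,0,0],
    [-0.015,0.24,0,0,0,0],
    [-0.017,0.3,0,0,0,0],
  ],
)

```text
clock: 6.68
tcp_pos: [0.4291, -0.0009, 0.2619]
orientation: [0.324, -3.124, -0.0]
contact_force: [0.4, 0.2, -1.2]
grip_width: 0.0095
gripper_force: 58.8
```

Request:
step_arm(
  rows=[
    [0,0.06,0,0,0,-0.004],
    [0,0.12,0,0,0,-0.008],
    [0,0.17,0,0,0,-0.012],
    [0,0.22,0,0,0,-0.016],
    [0,0.25,0,0,0,-0.019],
  ],
)

```text
clock: 7.1
tcp_pos: [0.4294, 0.1509, 0.2617]
orientation: [0.236, -3.131, -0.0]
contact_force: [0.3, -0.4, -1.0]
grip_width: 0.0096
gripper_force: 58.8
```

Request:
step_arm(
  rows=[
    [0.003,0.05,0,0,0,0],
    [0.007,0.1,0,0,0,0],
    [0.012,0.15,0,0,0,0],
    [0.015,0.19,0,0,0,0],
    [0.017,0.217,0,0,0,0],
  ],
)

```text
clock: 7.52
tcp_pos: [0.4397, 0.2804, 0.2615]
orientation: [0.235, -3.131, 0.0]
contact_force: [0.4, 0.0, -1.4]
grip_width: 0.0094
gripper_force: 58.7
```

Request:
step_arm(
  rows=[
    [0,0,0,0,0,0],
    [0,0,0,0,0,0],
    [0,0,0,0,0,0],
    [0,0,0,0,0,0],
    [0,0,0,0,0,0],
  ],
)

```text
clock: 7.93
tcp_pos: [0.4407, 0.2764, 0.2625]
orientation: [0.228, -3.133, 0.0]
contact_force: [0.6, 0.2, -1.5]
grip_width: 0.0098
gripper_force: 58.9
```

```bash
python3 - <<'E'
from h import *
o=r.get_obs();print(o["joints"],o["tcp_pos"],o["orientation"],o["grip_width"])
a=eyes.grab_frame("wrist");b=eyes.grab_frame("scene");c=eyes.grab_frame("top")
cv2.imwrite("pics/t3.png",np.vstack([np.hstack([tile(b,265,165,100,75,4),tile(c,130,110,100,75,4)]),np.hstack([tile(b,265,205,100,75,4),tile(a,0,0,512,384,.78125)])]))
E
```

```text
[-0.81825178  0.17744186  0.15798516  1.87924282 -0.03117405  1.0874929
  1.06817625] [0.44065436 0.27640389 0.26254732] [ 2.28484641e-01 -3.13318499e+00  4.16280933e-04] 0.00980640364616515
```

View pics/t3.png

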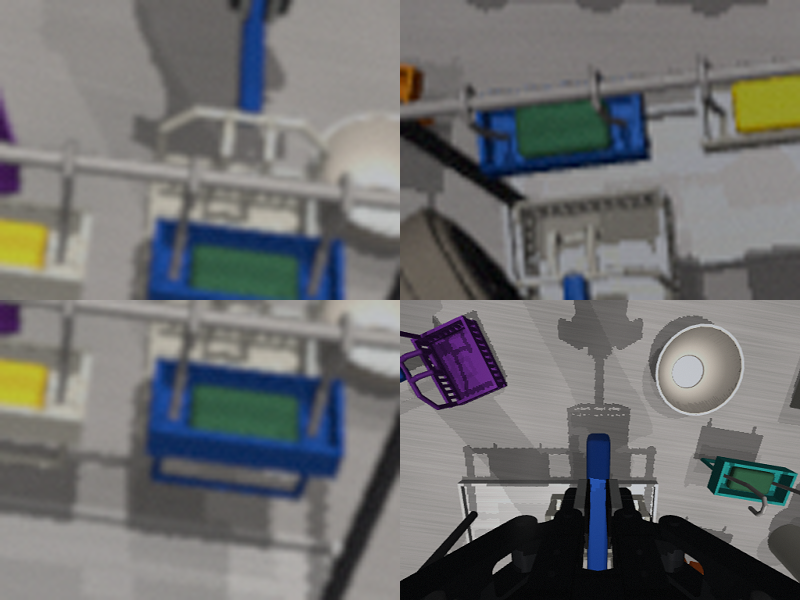

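```bash
python3 - <<'E'
from h import *
S=cam("scene");T=cam("top")
tcp=np.array([.4403,.2785,.2615]);a=np.radians(8.3);u=np.array([np.cos(a),np.sin(a),0]);v=np.array([-u[1],u[0],0])
o=r.get_obs();print(o["tcp_pos"],2*np.degrees(np.arctan2(o["orientation"][1],o["orientation"][0])))
tcp=o["tcp_pos"];k=np.array([0,0,1])
H=tcp+.09*u+.0075*k
P={"hook front top":H+.014*u+.003*k,"front+y":H+.014*u+.013*v+.003*k,"front-y":H+.014*u-.013*v+.003*k,"bail":H-.014*u,
"rim front+y":H+.054*u+.05*v-.066*k,"rim front-y":H+.054*u-.05*v-.066*k,"tip+y":H+.014*u+.013*v-.023*k,"tip-y":H+.014*u-.013*v-.023*k,"gripend":tcp+.076*u+.0135*k}
for n,p in P.items():
    s=proj(S,p);t=proj(T,p);print(n,"scene tile1",np.round((s-[265,165])*4),"top tile",np.round((t-[130,110])*4+[400,0]))
l=atz(S,303.75,250.5,.17);q=atz(S,341.25,253.75,.17);print(l,q,(l+q)/2,np.linalg.norm(l-q))
for yaw in(7,8.5):
  a=np.radians(yaw);u=np.array([np.cos(a),np.sin(a),0]);v=np.array([-u[1],u[0],0])
  for B in((.6136,.307,.17),(.609,.303,.17)):
    print(yaw,B,"bar ends tile3",[np.round((proj(S,np.array(B)+e*v)-[265,205])*4+[0,300]) for e in(-.042,.042)],"dish top corners: top tile",[np.round((proj(T,np.array(B)+e*v+d*u+.082*k)-[130,110])*4+[400,0]) for d,e in((-.025,-.052),(-.025,.052),(.025,-.052))],"scene t3",[np.round((proj(S,np.array(B)+e*v+d*u+.082*k)-[265,205])*4+[0,300]) for d,e in((-.025,-.052),(-.025,.052),(.025,-.052))])
E
```

```text
[0.44056822 0.27714522 0.262679  ] 188.3969172850121
hook front top scene tile1 [252. 142.] top tile [566. 230.]
front+y scene tile1 [275. 145.] top tile [545. 233.]
front-y scene tile1 [229. 139.] top tile [587. 228.]
bail scene tile1 [252. 109.] top tile [572. 275.]
rim front+y scene tile1 [318. 279.] top tile [508. 196.]
rim front-y scene tile1 [147. 258.] top tile [658. 178.]
tip+y scene tile1 [267. 173.] top tile [555. 239.]
tip-y scene tile1 [222. 168.] top tile [595. 234.]
gripend scene tile1 [253. 102.] top tile [569. 274.]
[0.62395111 0.26426405 0.17      ] [0.60667516 0.35052033 0.17      ] [0.61531314 0.30739219 0.17      ] 0.08796933539921663
7 (0.6136, 0.307, 0.17) bar ends tile3 [array([159., 475.]), array([301., 497.])] dish top corners: top tile [array([640., 156.]), array([476., 172.]), array([633.,  79.])] scene t3 [array([160., 358.]), array([348., 384.]), array([153., 431.])]
7 (0.609, 0.303, 0.17) bar ends tile3 [array([154., 467.]), array([296., 489.])] dish top corners: top tile [array([646., 163.]), array([482., 179.]), array([639.,  86.])] scene t3 [array([155., 350.]), array([342., 376.]), array([147., 422.])]
8.5 (0.6136, 0.307, 0.17) bar ends tile3 [array([158., 477.]), array([301., 495.])] dish top corners: top tile [array([640., 154.]), array([477., 174.]), array([632.,  77.])] scene t3 [array([159., 359.]), array([347., 382.]), array([154., 433.])]
8.5 (0.609, 0.303, 0.17) bar ends tile3 [array([153., 469.]), array([296., 487.])] dish top corners: top tile [array([646., 161.]), array([483., 181.]), array([638.,  84.])] scene t3 [array([154., 351.]), array([341., 374.]), array([148., 424.])]
```

Request:
step_arm(
  rows=[
    [0,0.004,-0.03,0,0,0],
    [0,0.008,-0.07,0,0,0],
    [0,0.01,-0.103,0,0,0],
    [0,0.01,-0.103,0,0,0],
    [0,0.01,-0.103,0,0,0],
  ],
)

```text
clock: 8.5
tcp_pos: [0.44, 0.2832, 0.2003]
orientation: [0.231, -3.131, 0.002]
contact_force: [0.1, 0.6, -1.5]
grip_width: 0.0092
gripper_force: 58.9
```

Request:
step_arm(
  rows=[
    [0.015,0.002,0,0,0,0],
    [0.03,0.004,0,0,0,0],
    [0.045,0.006,0,0,0,0],
    [0.06,0.008,0,0,0,0],
    [0.07,0.01,0,0,0,0],
  ],
)

```text
clock: 8.92
tcp_pos: [0.4845, 0.2899, 0.2013]
orientation: [-0.23, 3.132, 0.001]
contact_force: [-1.2, -0.3, -1.6]
grip_width: 0.0095
gripper_force: 59.4
```

Request:
step_arm(
  rows=[
    [0.01,0.001,0,0,0,0],
    [0.02,0.003,0,0,0,0],
    [0.03,0.004,0,0,0,0],
    [0.03,0.004,0,0,0,0],
    [0.03,0.004,0,0,0,0],
  ],
)

```text
clock: 9.33
tcp_pos: [0.5006, 0.2921, 0.2005]
orientation: [0.231, -3.133, 0.0]
contact_force: [-1.3, 0.1, -0.7]
grip_width: 0.0094
gripper_force: 59.3
```

```bash
python3 - <<'E'
from h import *
o=r.get_obs();print(o["tcp_pos"],o["contact_force"])
b=eyes.grab_frame("scene");c=eyes.grab_frame("top")
cv2.imwrite("pics/t4.png",np.hstack([tile(b,290,190,80,100,5),tile(c,130,100,80,100,5)]))
S=cam("scene");T=cam("top");tcp=o["tcp_pos"];a=np.radians(8.3);u=np.array([np.cos(a),np.sin(a),0]);v=np.array([-u[1],u[0],0]);k=np.array([0,0,1]);H=tcp+.09*u+.0075*k
for n,p in {"front+y":H+.014*u+.013*v+.003*k,"front-y":H+.014*u-.013*v+.003*k,"tip+y":H+.014*u+.013*v-.023*k,"tip-y":H+.014*u-.013*v-.023*k,"bar":np.array([.612,.307,.17])}.items():
  print(n,np.round((proj(S,p)-[290,190])*5),np.round((proj(T,p)-[130,100])*5+[400,0]))
E
```

```text
[0.50056235 0.29208137 0.2005413 ] [-1.30121488  0.10492307 -0.66575687]
front+y [208. 246.] [586. 245.]
front-y [151. 239.] [635. 240.]
tip+y [198. 276.] [597. 255.]
tip-y [143. 269.] [644. 249.]
bar [163. 305.] [627. 242.]
```

View pics/t4.png

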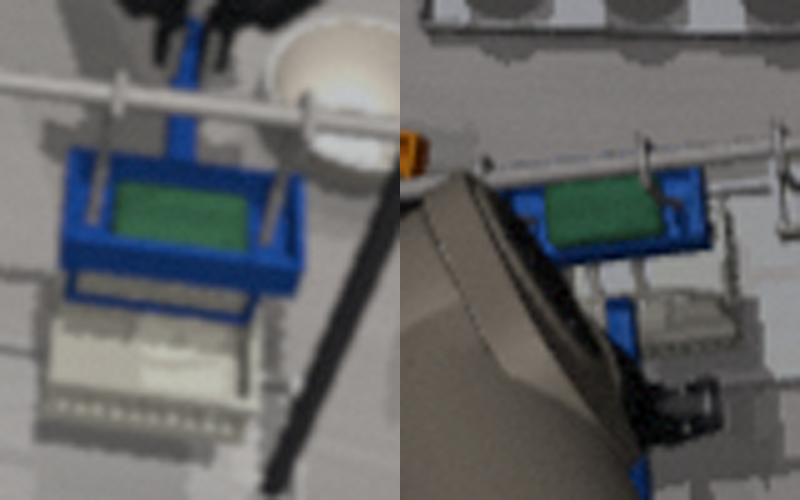

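Request:
step_arm(
  rows=[
    [0.008,0.001,0,0,0,0],
    [0.016,0.002,0,0,0,0],
    [0.024,0.003,0,0,0,0],
    [0.032,0.004,0,0,0,0],
    [0.037,0.005,0,0,0,0],
  ],
)

```text
clock: 9.85
tcp_pos: [0.5235, 0.2951, 0.2007]
orientation: [-0.231, 3.133, -0.0]
contact_force: [-0.3, -0.4, -0.2]
grip_width: 0.0094
gripper_force: 59.4
```

Request:
step_arm(
  rows=[
    [0,0,0,0,0,0],
    [0,0,0,0,0,0],
    [0,0,0,0,0,0],
  ],
)

```text
clock: 10.1
tcp_pos: [0.5225, 0.2952, 0.2006]
orientation: [0.232, -3.133, 0.0]
contact_force: [-0.5, 0.4, -0.2]
grip_width: 0.0093
gripper_force: 59.3
```

```bash
python3 - <<'E'
from h import *
o=r.get_obs();print(o["tcp_pos"],o["contact_force"])
b=eyes.grab_frame("scene");c=eyes.grab_frame("top");a=eyes.grab_frame("wrist")
cv2.imwrite("pics/t5.png",np.hstack([tile(b,295,200,50,75,8),tile(c,145,115,50,75,8)]))
E
```

```text
[0.52246684 0.29519464 0.20057434] [-0.53657653  0.41450957 -0.17329182]
```

View pics/t5.png

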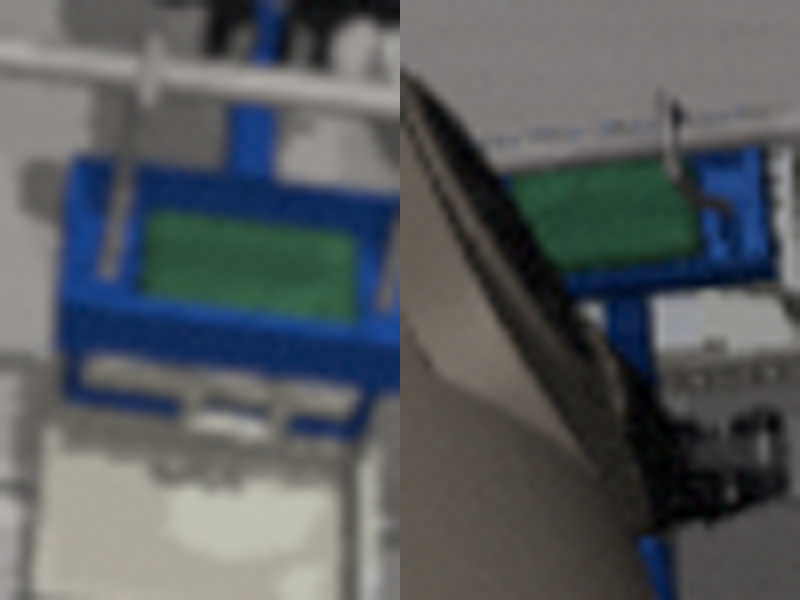

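Request:
step_arm(
  rows=[
    [0,0,-0.01,0,0,0],
    [0,0,-0.02,0,0,0],
    [0,0,-0.03,0,0,0],
    [0,0,-0.04,0,0,0],
    [0,0,-0.048,0,0,0],
  ],
)

```text
clock: 10.67
tcp_pos: [0.5222, 0.295, 0.1707]
orientation: [0.232, -3.132, 0.001]
contact_force: [-0.4, 0.1, -1.3]
grip_width: 0.0093
gripper_force: 59.5
```

Request:
step_arm(
  rows=[
    [0,0,-0.002,0,0,0],
    [0,0,-0.004,0,0,0],
    [0,0,-0.006,0,0,0],
    [0,0,-0.006,0,0,0],
    [0,0,-0.006,0,0,0],
  ],
)

```text
clock: 11.08
tcp_pos: [0.5229, 0.2953, 0.1686]
orientation: [-0.231, 3.133, 0.0]
contact_force: [-0.4, -1.6, -0.6]
grip_width: 0.0095
gripper_force: 60.2
```

Request:
step_arm(
  rows=[
    [0,0,-0.001,0,0,0],
    [0,0,-0.002,0,0,0],
    [0,0,-0.003,0,0,0],
    [0,0,-0.003,0,0,0],
    [0,0,-0.003,0,0,0],
  ],
)

```text
clock: 11.5
tcp_pos: [0.5227, 0.2952, 0.1666]
orientation: [-0.232, 3.133, 0.0]
contact_force: [-0.2, 0.1, 0.5]
grip_width: 0.0093
gripper_force: 60.4
```

Request:
step_arm(
  rows=[
    [0,0,-0.001,0,0,0],
    [0,0,-0.002,0,0,0],
    [0,0,-0.003,0,0,0],
    [0,0,-0.003,0,0,0],
    [0,0,-0.003,0,0,0],
  ],
)

```text
clock: 11.92
tcp_pos: [0.5227, 0.2952, 0.1647]
orientation: [-0.232, 3.133, 0.0]
contact_force: [-0.2, 0.6, 0.7]
grip_width: 0.0096
gripper_force: 60.4
```

```bash
python3 - <<'E'
from h import *
o=r.get_obs();print(o["tcp_pos"],o["contact_force"],o["moment"])
b=eyes.grab_frame("scene");c=eyes.grab_frame("top")
cv2.imwrite("pics/t6.png",np.hstack([tile(b,295,200,50,75,8),tile(c,145,115,50,75,8)]))
E
```

```text
[0.52267063 0.29520715 0.16468772] [-0.17806476  0.58453193  0.72989466] [-0.06237291 -0.04449303  0.02579508]
```

View pics/t6.png

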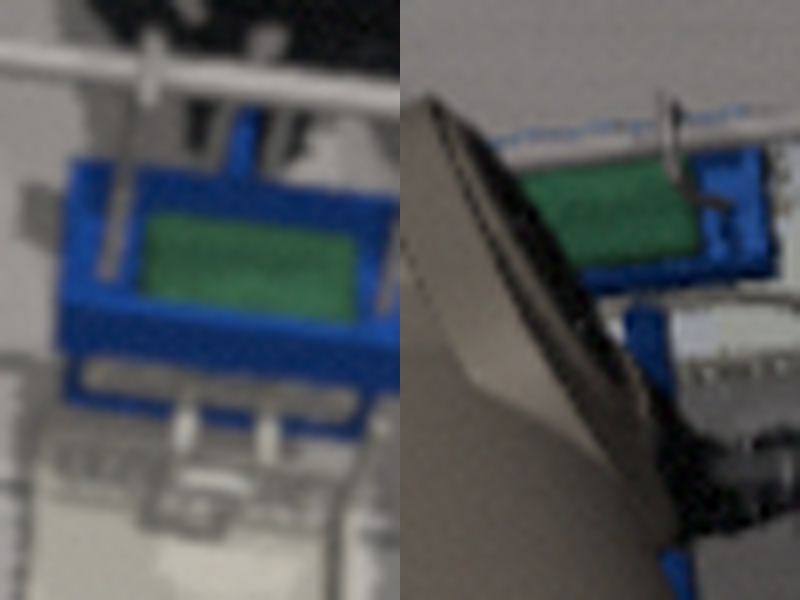

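Request:
step_arm(
  rows=[
    [0,0,0,0,0,0],
    [0,0,0,0,0,0],
    [0,0,0,0,0,0],
  ],
  squeeze=20,
)

```text
clock: 12.27
tcp_pos: [0.5227, 0.2952, 0.1648]
orientation: [-0.232, 3.133, 0.0]
contact_force: [-0.1, -0.2, -0.0]
grip_width: 0.0093
gripper_force: 60.4
```

Request:
step_arm(
  rows=[
    [0,0,0,0,0,0],
    [0,0,0,0,0,0],
    [0,0,0,0,0,0],
    [0,0,0,0,0,0],
    [0,0,0,0,0,0],
  ],
  jaw=0.7,
)

```text
clock: 12.68
tcp_pos: [0.5226, 0.2952, 0.1647]
orientation: [0.232, -3.133, 0.0]
contact_force: [-0.4, 0.3, 0.9]
grip_width: 0.0257
gripper_force: 0.0
```

Request:
step_arm(
  rows=[
    [0,0,0,0,0,0],
    [0,0,0,0,0,0],
    [0,0,0,0,0,0],
    [0,0,0,0,0,0],
    [0,0,0,0,0,0],
  ],
  jaw=0.2,
)

```text
clock: 13.1
tcp_pos: [0.5227, 0.2952, 0.1647]
orientation: [-0.232, 3.133, 0.0]
contact_force: [0.0, -0.6, 0.1]
grip_width: 0.0683
gripper_force: 0.0
```

Request:
step_arm(
  rows=[
    [0,0,0.01,0,0,0],
    [0,0,0.025,0,0,0],
    [0,0,0.04,0,0,0],
    [0,0,0.06,0,0,0],
    [0,0,0.08,0,0,0],
  ],
)

```text
clock: 13.52
tcp_pos: [0.5229, 0.2953, 0.2144]
orientation: [-0.232, 3.132, 0.001]
contact_force: [0.5, -0.3, 0.0]
grip_width: 0.0682
gripper_force: 0.0
```

Request:
step_arm(
  rows=[
    [-0.03,0,0.04,0,0,0],
    [-0.06,0,0.08,0,0,0],
    [-0.1,0,0.1,0,0,0],
    [-0.13,0,0.12,0,0,0],
    [-0.15,0,0.12,0,0,0],
  ],
)

```text
clock: 13.93
tcp_pos: [0.4323, 0.2964, 0.2885]
orientation: [-0.233, 3.129, 0.006]
contact_force: [0.2, 0.7, -0.6]
grip_width: 0.0685
gripper_force: 0.0
```

Request:
step_arm(
  rows=[
    [0,0.03,0,0,0,0],
    [0,0.08,0,0,0,0],
    [0,0.14,0,0,0,0],
    [0,0.2,0,0,0,0],
    [0,0.25,0,0,0,0],
  ],
)

```text
clock: 14.35
tcp_pos: [0.4323, 0.4482, 0.2842]
orientation: [0.233, -3.133, -0.001]
contact_force: [-0.4, 1.6, -0.1]
grip_width: 0.0685
gripper_force: 0.0
```

Request:
step_arm(
  rows=[
    [0,0,0,0,0,0],
    [0,0,0,0,0,0],
    [0,0,0,0,0,0],
    [0,0,0,0,0,0],
    [0,0,0,0,0,0],
  ],
)

```text
clock: 14.77
tcp_pos: [0.4334, 0.4439, 0.2848]
orientation: [-0.228, 3.133, -0.001]
contact_force: [0.5, -0.0, -0.4]
grip_width: 0.0685
gripper_force: 0.0
```

```bash
python3 - <<'E'
from h import *
b=eyes.grab_frame("scene");c=eyes.grab_frame("top");print(r.get_obs()["tcp_pos"])
cv2.imwrite("pics/t7.png",np.hstack([tile(b,225,160,160,150,2.5),tile(c,130,100,160,150,2.5)]))
E
```

```text
[0.43316167 0.44424573 0.28498629]
```

View pics/t7.png

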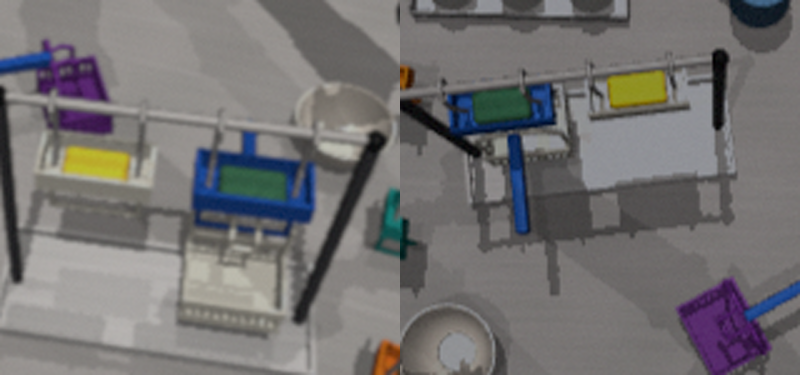

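The basket hangs from the blue loop at about (235,240) in the scene half. Both dishes are on the rail and the arm is clear. I'll let it settle, check that nothing moves, then hand in.

Request:
step_arm(
  rows=[
    [0,0,0,0,0,0],
    [0,0,0,0,0,0],
    [0,0,0,0,0,0],
    [0,0,0,0,0,0],
    [0,0,0,0,0,0],
  ],
)

```text
clock: 15.28
tcp_pos: [0.4326, 0.4452, 0.2847]
orientation: [0.232, -3.133, -0.0]
contact_force: [0.2, -0.1, 0.1]
grip_width: 0.0685
gripper_force: 0.0
```

Request:
step_arm(
  rows=[
    [0,0,0,0,0,0],
    [0,0,0,0,0,0],
    [0,0,0,0,0,0],
    [0,0,0,0,0,0],
    [0,0,0,0,0,0],
  ],
)

```text
clock: 15.7
tcp_pos: [0.4326, 0.4452, 0.2847]
orientation: [0.232, -3.133, 0.0]
contact_force: [0.2, -0.5, -0.4]
grip_width: 0.0686
gripper_force: 0.0
```

Request:
step_arm(
  rows=[
    [0,0,0,0,0,0],
    [0,0,0,0,0,0],
    [0,0,0,0,0,0],
    [0,0,0,0,0,0],
    [0,0,0,0,0,0],
  ],
)

```text
clock: 16.12
tcp_pos: [0.4326, 0.4452, 0.2847]
orientation: [0.232, -3.133, -0.0]
contact_force: [-0.9, 0.2, 0.3]
grip_width: 0.0685
gripper_force: 0.0
```

```bash
python3 - <<'E'
from h import *
T=cam("top");c=[eyes.grab_frame("top").astype(int) for _ in range(4)]
w=lambda i:i[110:200,145:215]
print([np.abs(w(c[0])-w(x)).mean().round(2) for x in c[1:]])
# grip pitch: back end vs front end in scene+top, measured from blue mask in top
m=w(c[0]);b=(m[...,2]>m[...,0]+60)&(m[...,2]>m[...,1]+40);ys,xs=np.nonzero(b[46:]);ys+=46
print("grip rows",ys.min()+110,ys.max()+110,"x at end",xs[ys==ys.max()].mean()+145)
a=np.radians(8.3);u=np.array([np.cos(a),np.sin(a),0]);B=np.array([.612,.307,.173])-[0,.0,0]
for p in(-8,-4,0,4,8):
  d=np.radians(p);print(p,proj(T,B+np.array([-.125*np.cos(d)*u[0],-.125*np.cos(d)*u[1],.006+.125*np.sin(d)])))
E
```

```text
[np.float64(1.57), np.float64(1.58), np.float64(1.59)]
grip rows 156 192 x at end 178.5
-8 [180.72510565 193.07423109]
-4 [180.13275091 193.13842757]
0 [179.50389703 192.98057786]
4 [178.84076013 192.59574336]
8 [178.14586779 191.98003134]
```

```bash
python3 -c "
from bench import r
print(r.hand_in())"
```

```text
the job is handed in; nothing more can be done
None
```

The white basket with the blue grip hangs still by its hook from the blue dish's lower loop and looks level. Both soap dishes are in place, and I handed the job in at about 16 s with the arm clear; no verdict came back.

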